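# Open the hasped lamp chest

### The job

Open the lamp chest: turn the flat brass head of the staple clockwise until it stops in line with the hasp's slot, flip the steel hasp off it and swing it up against the front of the lid, and only then raise the lid by its black handle, fully up against its stop. Leave the lid standing open with the hasp still swung up out of the way, and leave the padlock, the bottle and the vial rack where they are.

Things in the scene. Friction and masses are not known exactly. Their poses are not given: they have to be found in the camera images.
- chest: Fixed steel chest 320 wide (y) x 220 deep (x) x 190 mm high, crimson and pale grey. Origin: centre of its underside; x points to its back, y to its left, z up. Its front edge (x = -110 mm) is 50 mm high; from there a fixed sill slopes up to the back at 30 degrees for 90 mm, to the foot of the lid's upright front at x = -32, z = 95 mm. The lid is a box 94 mm deep.
- staple (a point): Middle of the brass staple head on the sill. Its frame is fixed to the chest, it does not turn with the head: x up the slope along the hasp's slot, y left, z square out of the sill (the head's turning axis, 30 degrees from vertical). The head: a flat upright bar 24 mm wide, 8 mm thick, on a round neck that stands through the slot. It ends 7 mm above this point; the strap's top is 9 mm below.
- staple_foot: The staple's foot, 44 x 30 x 11 mm, origin under it, axes as point staple. The head's own angle is not reported. At the start it stands across the slot (broad side within 30 degrees of y) and blocks the hasp. It turns stiffly (0.05 N m), also under closing fingers. Turned clockwise looking down on the sill (about -z), 60 to 115 degrees, it meets a hard stop in line with the slot: the hasp is free.
- hasp (a joint): Angle of the hasp strap about its pin, rad. 0: lying down the sill over the staple. Grows as its free end is lifted and swung up; 2.0 (stop): standing up against the lid's front. A stiff hinge (0.05 N m) holds it where it is left.
- hasp_hinge (a point): Middle of the hasp's hinge pin, at the foot of the lid's front, 7 mm before it and 13.5 mm above the sill; y along the pin (to the left). Axes move with the strap: at hasp angle 0, x points up the slope and z out of it.
- hasp_end (a point): Middle of the round curl at the free end of the hasp: a bar 10 mm in diameter, 38 mm long along y, 64 mm from the pin along the strap, its axis 6 mm above the strap's middle. Axes move with the strap: x towards the pin, z out of its upper face. The strap is steel, 38 mm wide, 4 mm thick, 90 g, with a slot 13 x 35 mm; beyond the staple's foot there are 11 mm of air under it.
- lid (a joint): Angle of the lid, rad: 0 shut, grows as it is raised, stop at 0.9. A stiff hinge holds it wherever it is left; raising it takes 8 to 12 N at the handle.
- handle (a point): Middle of the lid's black bow handle, on its front right of the hasp: a round bar 10 mm in diameter along y, 80 mm clear between its legs, its axis 34 mm before the lid's front and 12 mm below the lid's top (178 mm above the bench when shut). Axes move with the lid: at lid angle 0, x points to the back and z up.
- lid_hinge (a point): Middle of the lid's hinge line, along y, low at the back; in the lid's frame the handle's bar lies at x = -171 mm, y = -85 mm, z = +82.5 mm. Axes move with the lid: y to the left; at lid angle 0, x points to the back and z up.
- padlock: Bystander: brass padlock lying on the bench left of the chest, body 42 x 44 x 22 mm. Origin: centre of the underside.
- bottle: Bystander: white plastic bottle right of the chest, 80 mm in diameter, 154 mm high. Origin: centre of the underside.
- vial_rack: Bystander: white rack of capped vials left of the chest, 80 x 120 mm, 88 mm high. Origin: centre of the underside.

How it is judged:
By the outcome, as a careful person would: the job done as asked, in the order asked, and still so for the second after the job is handed in, with the robot touching nothing.
It also fails if it takes over 72 s, if anything falls off the work surface, if the arm or the gripper's body presses on something with over 40 N, if the wrist force passes 120 N, or if a joint passes its speed limit or range.

### The arm

A 6-joint arm with a two-finger parallel gripper is mounted at the origin on the work surface. World frame = base frame: x ahead of the robot, y to its left, z up, the work surface at z = 0. Lengths are in m, angles in rad, forces in N, time in s.
With the tool pointing down it reaches from about 0.35 to 0.8 m from the base axis. Payload 7.3 kg.
Tool frame: the origin (TCP) lies between the finger pads; the fingertips stand 25 mm ahead of it and the grasp point (between the pads) lies 6 mm ahead of it (r.tip_extent is the distance from the TCP to the fingertips, in m); z points along the fingers, y is the direction in which the jaws open and shut (so a half turn about z gives the same grasp; the last joint's range is limited). The gripper opens to 85 mm and grips with 20 to 120 N. Pads are 22 mm wide; open, the fingers measure 114 mm over their backs; the gripper's body (76 mm by 85 mm) begins 54 mm behind the grasp point. The pads swing forward as they close: fully open they stand 13 mm farther back than shut.
Start: joints at [0.954, 0.342, 1.524, -0, 1.275, -0.146], TCP at [0.238, 0.468, 0.256] pointing down, gripper open.
Joint ranges: [-2.53, 2.53], [-0.77, 2.02], [0.04, 2.7], [-1, 4.14], [0.28, 2.66], [-3.11, 3.11]. Speed limits (rad/s): [2.57, 2.57, 3.14, 3.14, 3.14, 3.14].

### API

Orientations are given as a unit quaternion [x, y, z, w].
In Python, from workcell import r, command_gripper, optics gives the robot as it stands. The module is installed in compiled form; this text tells all that it offers. Calls block until the motion is done:
- r.reach(position, orientation): joint-space move of the TCP to a pose.
- r.move_straight(position, orientation=None, speed=0.15, max_force=None): straight line of the TCP; orientation=None keeps the orientation; speed is the mean speed in m/s. With max_force (N) it stops when the force on the tool has changed by that much, and returns True; else False.
- r.movej(angles): joint-space move.
- command_gripper(opening, force=None): finger opening in m; force is the grip in N (None keeps the last); returns when the fingers have stopped.
- r.hold(seconds).
- r.solve_ik(position, orientation): joint angles nearest the present ones, or None.
- r.read_state(): the state.
- optics.get_image(name): name is "side" or "top"; returns (picture, depth): 480x640x3 uint8, red, green, blue; 480x640 float32, m along the optical axis (not along the pixel's ray), 0 where there is no reading.
- optics.camera_model(name): a dict with "K" (3x3 intrinsics, pixels), "k1" (the pictures are not rectified: a ray, as slopes to the right and down, at radius r is drawn at 1 + k1 r^2 times it, then the intrinsics apply), "R" (3x3) and "t" (3): a world point X has camera coordinates R X + t. Camera axes: x right, y down, z forward; pixel columns grow to the right and rows downward; lengths in m; the calibration is good to about 2 mm. A picture is of the moment at which its call begins. camera_model takes no time and is no camera call.
A pose or a line that the arm cannot do raises r.PlanningError and nothing moves.
- r.finish_job(): hands the job in, once; it reports no verdict.
The state is a dict: "time_s": time; "joint_positions": joint angles; "dq": joint speeds; "tau": joint torques, N m; "eef_pos": TCP position; "eef_rot": TCP orientation; "contact_force": force on the tool from outside, world axes, zero at the start; "torque": the same for the moment, N m; "grip_width": finger opening in m.
Only numpy, scipy, OpenCV 4.12 (cv2) and the standard library are available. Lean on these libraries where they do the work, as an engineer would, in place of code of your own. Each camera call takes 0.05 s, during which the arm holds its last target. There are 200 camera calls.

## Working session

There is one attempt and no reset: what is moved stays moved. The work goes in short steps, each a Python script; the robot and the scene stay as the last script left them, time stands still between calls to the robot, and variables do not carry over. Pictures are saved under pics/ and viewed, about 8 in all and at most 12, crops included, and the job is handed in when it is done.

```bash
mkdir -p pics; cat > h.py <<'E'
import numpy as np, cv2
from scipy.spatial.transform import Rotation as Rot
from workcell import r, command_gripper, optics
def snap(n,tag):
    im,d=optics.get_image(n); cv2.imwrite(f'pics/{tag}.png',im[:,:,::-1]); np.save(f'pics/{tag}.npy',d); return im,d
def world(n,uv,z):
    """pixels (N,2), depth (N,) -> world points"""
    m=optics.camera_model(n); K=np.array(m['K']); uv=np.atleast_2d(uv).astype(float)
    p=cv2.undistortPoints(uv[:,None],K,np.array([m['k1'],0,0,0.]))[:,0]
    c=np.c_[p,np.ones(len(p))]*np.reshape(z,(-1,1))
    return (c-np.array(m['t']))@np.array(m['R'])
def proj(n,X):
    m=optics.camera_model(n); R=np.array(m['R'])
    return cv2.projectPoints(np.atleast_2d(X).astype(float),cv2.Rodrigues(R)[0],np.array(m['t'],float),np.array(m['K']),np.array([m['k1'],0,0,0.]))[0][:,0]
E
python3 - <<'E'
from h import *
for n in('side','top'):
    snap(n,n+'0'); m=optics.camera_model(n); R=np.array(m['R']); print(n,m['K'],m['k1'],-R.T@np.array(m['t']),R[2])
s=r.read_state();print(s['time_s'],r.tip_extent,s['eef_rot'])
E
```

```text
side [[447.38846971   0.         322.94536725]
 [  0.         447.38846971 241.49097316]
 [  0.           0.           1.        ]] -0.020595017582112702 [0.39530867 0.63766915 0.65069151] [ 0.25343578 -0.72419756 -0.64133314]
top [[475.5202174    0.         320.1425935 ]
 [  0.         475.5202174  233.21465157]
 [  0.           0.           1.        ]] -0.11501624787754831 [0.44779884 0.02948987 0.92605868] [ 0.21721678 -0.00580027 -0.97610616]
0.1 0.025 [ 2.33221518e-01  9.72423398e-01 -6.30161246e-04 -2.47604333e-04]
```

View pics/side0.png

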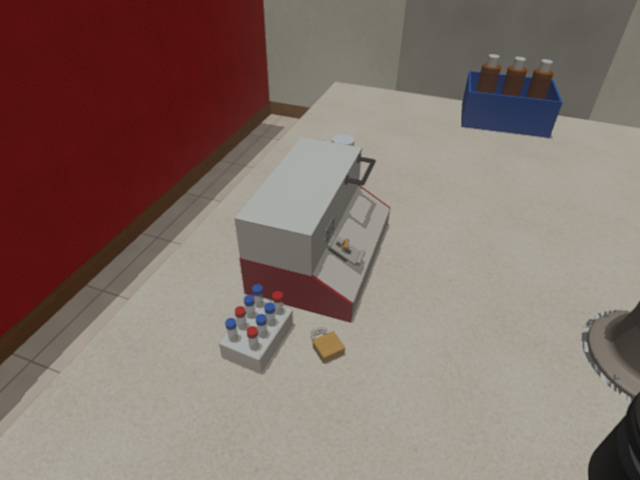

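View pics/top0.png

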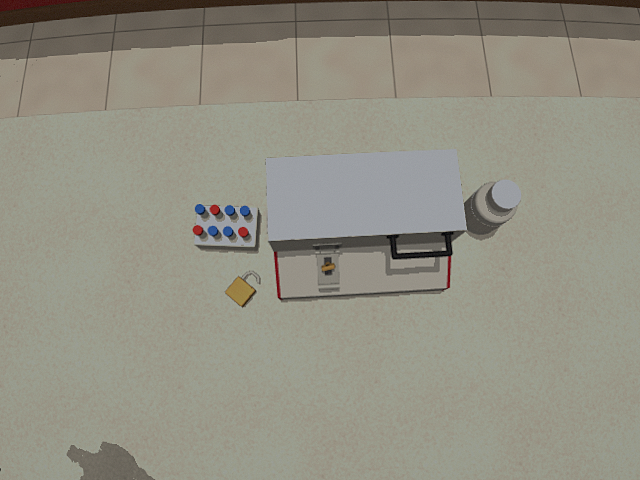

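The side view shows the chest, with the padlock and vial rack at its left. In the top view the hasp is near (328,265), the brass head near (327,267), the handle spans (392–450, 236–257), and the front edge runs from (279,298) to (449,290).

```bash
cat >> h.py <<'E'
def onplane(n,uv,z):
    m=optics.camera_model(n); C=-np.array(m['R']).T@np.array(m['t'])
    d=world(n,uv,np.ones(len(np.atleast_2d(uv))))-C
    return C+d*((z-C[2])/d[:,2])[:,None]
E
python3 - <<'E'
from h import *
print(onplane('top',[(279,298),(449,290)],.05))
print(onplane('top',[(266,157),(458,150),(464,231),(269,241)],.19))
print(onplane('top',[(392,258),(451,256)],.178))
d=np.load('pics/top0.npy')
for u,v in [(300,200),(420,200),(300,270),(370,280),(327,267),(328,285)]: print(u,v,world('top',[(u,v)],d[v,u]))
im=cv2.imread('pics/top0.png');im2=cv2.imread('pics/side0.png')
a=cv2.resize(im[225:305,295:375],None,fx=7,fy=7,interpolation=cv2.INTER_CUBIC)
cv2.imwrite('pics/c1.png',a)
E
```

```text
[[ 0.52357241  0.10414668  0.05      ]
 [ 0.52627998 -0.21093152  0.05      ]]
[[ 0.74374666  0.10997194  0.19      ]
 [ 0.74585789 -0.21036539  0.19      ]
 [ 0.6069817  -0.20557724  0.19      ]
 [ 0.60187743  0.10644465  0.19      ]]
[[ 0.56962721 -0.08823081  0.178     ]
 [ 0.56922037 -0.18395475  0.178     ]]
300 200 [[0.66758846 0.05563171 0.18998729]]
420 200 [[ 0.66088575 -0.13844932  0.19000493]]
300 270 [[0.57071708 0.06320419 0.07374476]]
370 280 [[ 0.54971368 -0.06381737  0.05916552]]
327 267 [[0.56906163 0.01489226 0.11007115]]
328 285 [[0.54089328 0.01384366 0.08180906]]
```

View pics/c1.png

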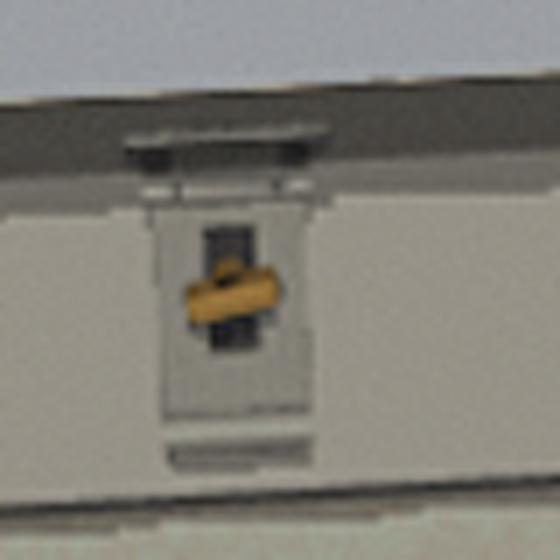

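The head stands about 17° off across the slot, with its right end higher (crop 190,305 to 278,280). It therefore needs about 107° clockwise. The strap is centred at crop column 235 and the curl is at row 455. Next I set up the frames and check IK for every stage.

```bash
cat >> h.py <<'E'
yaw=0.010; Rc=Rot.from_euler('z',yaw).as_matrix(); C0=np.array([.6355,-.051,0])
def c2w(p): return C0+Rc@np.array(p,float)
def w2c(p): return Rc.T@(np.array(p)-C0)
ex=np.array([np.cos(np.pi/6),0,.5]); ey=np.array([0,1.,0]); n=np.array([-.5,0,np.cos(np.pi/6)])
ST=w2c([.5728,.0123,.104])
def quat(z,y):
    """tool z and jaw y given in chest frame"""
    z=np.array(z)/np.linalg.norm(z); y=np.array(y)-np.dot(y,z)*z; y/=np.linalg.norm(y)
    return Rot.from_matrix(Rc@np.c_[np.cross(y,z),y,z]).as_quat()
def qst(a): a=np.radians(a); return quat(-n,np.cos(a)*ex+np.sin(a)*ey)
HI=np.array([-.039,ST[1],.1066])
def curl(th):   # hasp_end at hasp angle th, chest frame
    a=np.radians(210)-th; d=np.array([np.cos(a),0,np.sin(a)]); u=np.array([np.sin(a),0,-np.cos(a)])
    return HI+.064*d+.006*u
LH=np.array([.105,-.085,.0955])
def bar(t):
    a=np.arctan2(.0825,-.171)-t; return LH+.1899*np.array([np.cos(a),0,np.sin(a)])
def qx(p,jaw):  # tool pitch p deg in chest xz; jaw 'y' or 'x' (in xz plane), sign
    p=np.radians(p); z=[np.cos(p),0,np.sin(p)]
    return quat(z, {'y':[0,1,0],'-y':[0,-1,0],'x':[-np.sin(p),0,np.cos(p)],'-x':[np.sin(p),0,-np.cos(p)]}[jaw])
def tdir(p): p=np.radians(p); return np.array([np.cos(p),0,np.sin(p)])
E
python3 - <<'E'
from h import *
print('ST',ST, 'top pix', proj('top',[c2w(ST+.007*n),c2w(curl(0)),c2w(HI),c2w(bar(0))]), 'h over sill',(ST[2]-.05-(ST[0]+.11)*np.tan(np.pi/6))*np.cos(np.pi/6))
f=lambda q:None if q is None else np.round(q,2)
for a0 in (0,180):
  for a in (17,-37,-93): print('st',a0+a,f(r.solve_ik(c2w(ST+.023*n),qst(a0+a))))
for p in(-60,-75,-90):
 for j in('y','-y'):
  print('curl',p,j,[f(r.solve_ik(c2w(curl(t)-.014*tdir(p)),qx(p,j))) for t in(0,1,1.8)])
for p in(-40,-50,-65):
 for j in('x','-x'):
  print('lid',p,j,[f(r.solve_ik(c2w(bar(t)-.006*tdir(p-np.degrees(t))),qx(p-np.degrees(t),j))) for t in(0,.5,.92)])
E
```

```text
ST [-0.06206388  0.06392382  0.104     ] top pix [[328.51061642 266.81050589]
 [329.12298656 287.01859033]
 [327.73780406 252.08583872]
 [421.9540166  256.44258009]] h over sill 0.02279730959239575
st 17 None
st -37 None
st -93 None
st 197 None
st 143 None
st 87 None
curl -60 y [None, None, array([-0.15,  0.32,  1.93,  0.21,  0.39, -1.91])]
curl -60 -y [None, None, array([-0.15,  0.32,  1.93,  0.21,  0.39,  1.23])]
curl -75 y [array([-0.14,  0.46,  1.92,  0.08,  0.51, -1.79]), array([-0.14,  0.36,  1.84,  0.06,  0.68, -1.77]), array([-0.13,  0.39,  1.7 ,  0.05,  0.79, -1.74])]
curl -75 -y [array([-0.14,  0.46,  1.92,  0.08,  0.51,  1.35]), array([-0.14,  0.36,  1.84,  0.06,  0.68,  1.38]), array([-0.13,  0.39,  1.7 ,  0.05,  0.79,  1.4 ])]
curl -90 y [array([-0.12,  0.55,  1.69, -0.  ,  0.9 , -1.7 ]), array([-0.12,  0.47,  1.62, -0.  ,  1.05, -1.7 ]), array([-0.11,  0.51,  1.46, -0.  ,  1.17, -1.69])]
curl -90 -y [array([-0.12,  0.55,  1.69, -0.  ,  0.9 ,  1.44]), array([-0.12,  0.47,  1.62, -0.  ,  1.05,  1.44]), array([-0.11,  0.51,  1.46, -0.  ,  1.17,  1.45])]
lid -40 x [array([-
[... 177 characters left out ...]
  2.15,  1.84,  0.47,  0.86]), array([-0.4 ,  0.39,  1.51,  0.18,  0.9 ,  2.64]), array([-0.29,  0.75,  0.75, -0.01,  1.69,  2.84])]
lid -50 x [array([-0.54,  0.32,  2.03,  1.12,  0.38, -1.53]), array([-0.36,  0.46,  1.35,  0.08,  1.14, -0.4 ]), array([-0.27,  0.89,  0.48, -0.07,  1.98, -0.3 ])]
lid -50 -x [array([-0.54,  0.32,  2.03,  1.12,  0.38,  1.61]), array([-0.36,  0.46,  1.35,  0.08,  1.14,  2.74]), array([-0.27,  0.89,  0.48, -0.07,  1.98,  2.84])]
lid -65 x [array([-0.46,  0.35,  1.82,  0.35,  0.6 , -0.72]), array([-0.32,  0.61,  1.09, -0.02,  1.5 , -0.33]), None]
lid -65 -x [array([-0.46,  0.35,  1.82,  0.35,  0.6 ,  2.42]), array([-0.32,  0.61,  1.09, -0.02,  1.5 ,  2.81]), None]
```

The axis square to the sill is just out of the wrist's range (J5). I'll tilt the tool within the plane of the head instead, which keeps the pads flat on it, and scan for feasible tilts.

```bash
cat >> h.py <<'E'
def qtilt(a,d):
    """jaw at slope-angle a (deg); tool axis -n tilted by d deg within head plane, toward a-90 dir"""
    a=np.radians(a); d=np.radians(d); j=np.cos(a)*ex+np.sin(a)*ey; h=np.cos(a-np.pi/2)*ex+np.sin(a-np.pi/2)*ey
    return -np.cos(d)*n+np.sin(d)*h, j
def pose_st(a,d,depth,flip,off=0):
    z,j=qtilt(a,d); return c2w(ST-depth*z+off*j), quat(z,-j if flip else j)
E
python3 - <<'E'
from h import *
for fl in(0,1):
 for d in(14,18,22,26,30):
  print(fl,d)
  for a in(17,-10,-37,-64,-91,-95):
   q=r.solve_ik(*pose_st(a,d,.023,fl)); print('  ',a,None if q is None else np.round(q,2))
E
```

```text
0 14
   17 None
   -10 [ 0.02  0.43  1.97 -0.76  0.36  0.92]
   -37 [-0.01  0.44  1.89 -0.42  0.48  1.02]
   -64 [-0.07  0.44  1.83 -0.16  0.56  1.19]
   -91 [-0.14  0.44  1.81  0.08  0.61  1.38]
   -95 [-0.15  0.44  1.82  0.11  0.61  1.41]
0 18
   17 None
   -10 [ 0.07  0.45  1.94 -0.87  0.44  1.06]
   -37 [ 0.02  0.46  1.84 -0.49  0.57  1.1 ]
   -64 [-0.05  0.46  1.77 -0.2   0.67  1.24]
   -91 [-0.13  0.47  1.75  0.05  0.72  1.41]
   -95 [-0.14  0.47  1.75  0.09  0.72  1.44]
0 22
   17 None
   -10 [ 0.11  0.47  1.92 -0.93  0.53  1.15]
   -37 [ 0.06  0.48  1.79 -0.53  0.66  1.16]
   -64 [-0.03  0.49  1.71 -0.23  0.77  1.28]
   -91 [-0.13  0.49  1.69  0.03  0.82  1.43]
   -95 [-0.14  0.49  1.69  0.07  0.82  1.45]
0 26
   17 None
   -10 [ 0.15  0.5   1.89 -0.98  0.62  1.22]
   -37 [ 0.09  0.51  1.75 -0.56  0.76  1.21]
   -64 [-0.01  0.52  1.65 -0.25  0.87  1.3 ]
   -91 [-0.12  0.52  1.62  0.02  0.92  1.44]
   -95 [-0.14  0.52  1.63  0.06  0.93  1.46]
0 30
   17 None
   -10 None
   -37 [ 0.11  0.54  1.7  -0.59  0.85  1.24]
   -64 [ 0.01  0.55  1.59 -0.27  0.97  1.32]
   -91 [-0.12  0.5
[... 543 characters left out ...]
.72 -1.71]
1 22
   17 None
   -10 [ 0.11  0.47  1.92 -0.93  0.53 -1.99]
   -37 [ 0.06  0.48  1.79 -0.53  0.66 -1.98]
   -64 [-0.03  0.49  1.71 -0.23  0.77 -1.87]
   -91 [-0.13  0.49  1.69  0.03  0.82 -1.71]
   -95 [-0.14  0.49  1.69  0.07  0.82 -1.69]
1 26
   17 None
   -10 [ 0.15  0.5   1.89 -0.98  0.62 -1.93]
   -37 [ 0.09  0.51  1.75 -0.56  0.76 -1.93]
   -64 [-0.01  0.52  1.65 -0.25  0.87 -1.84]
   -91 [-0.12  0.52  1.62  0.02  0.92 -1.7 ]
   -95 [-0.14  0.52  1.63  0.06  0.93 -1.68]
1 30
   17 None
   -10 None
   -37 [ 0.11  0.54  1.7  -0.59  0.85 -1.9 ]
   -64 [ 0.01  0.55  1.59 -0.27  0.97 -1.82]
   -91 [-0.12  0.56  1.56  0.01  1.03 -1.69]
   -95 [-0.14  0.56  1.56  0.05  1.03 -1.67]
```

```bash
python3 - <<'E'
from h import *
for d in(-12,-16,-20,-25):
  print(d)
  for a in(22,17,5,-8,-20):
   q=r.solve_ik(*pose_st(a,d,.023,0)); print('  ',a,None if q is None else np.round(q,2))
d=18
for a in(10,5,0,-5):
   q=r.solve_ik(*pose_st(a,d,.023,0)); print('  ',a,None if q is None else np.round(q,2))
E
```

```text
-12
   22 [-0.28  0.42  1.95  0.69  0.5  -1.3 ]
   17 [-0.29  0.42  1.96  0.75  0.49 -1.27]
   5 [-0.3   0.42  2.    0.89  0.46 -1.22]
   -8 [-0.31  0.42  2.04  1.06  0.42 -1.17]
   -20 [-0.31  0.41  2.07  1.23  0.39 -1.13]
-16
   22 [-0.32  0.44  1.92  0.72  0.59 -1.35]
   17 [-0.33  0.44  1.94  0.78  0.58 -1.33]
   5 [-0.35  0.43  1.98  0.93  0.55 -1.29]
   -8 [-0.36  0.43  2.03  1.12  0.51 -1.27]
   -20 [-0.36  0.43  2.08  1.32  0.48 -1.26]
-20
   22 [-0.35  0.46  1.88  0.73  0.69 -1.38]
   17 [-0.36  0.46  1.91  0.8   0.67 -1.37]
   5 [-0.39  0.46  1.96  0.96  0.64 -1.35]
   -8 [-0.41  0.45  2.03  1.16  0.6  -1.34]
   -20 [-0.41  0.45  2.09  1.37  0.57 -1.36]
-25
   22 [-0.39  0.49  1.84  0.74  0.8  -1.41]
   17 [-0.4   0.49  1.87  0.81  0.78 -1.41]
   5 [-0.43  0.49  1.93  0.98  0.74 -1.4 ]
   -8 [-0.46  0.49  2.01  1.18  0.71 -1.41]
   -20 [-0.47  0.49  2.08  1.4   0.68 -1.44]
   10 None
   5 None
   0 None
   -5 [ 0.07  0.45  1.96 -0.96  0.42  1.06]
```

The left tilt works for the first part of the turn, so I'll regrasp with the right tilt for the rest. Approaching now.

```bash
cat >> h.py <<'E'
def look(tag,cx,cy,hw=40,f=5,views=('top','side')):
    """crops around projected chest-frame point, side by side"""
    o=[]
    for v in views:
        im,_=snap(v,tag+v); u=proj(v,c2w([cx,cy,.11]))[0].astype(int)
        x=np.clip(u[0]-hw,0,640-2*hw); y=np.clip(u[1]-hw,0,480-2*hw)
        print(v,'origin',x,y); o.append(cv2.resize(im[y:y+2*hw,x:x+2*hw,::-1],None,fx=f,fy=f,interpolation=cv2.INTER_CUBIC))
    cv2.imwrite(f'pics/{tag}.png',np.hstack(o))
def st(): 
    s=r.read_state(); print('t',round(s['time_s'],2),'F',np.round(s['contact_force'],1),'T',np.round(s['torque'],2),'w',round(s['grip_width'],4),'p',np.round(s['eef_pos'],4)); return s
E
python3 - <<'E'
from h import *
command_gripper(.022,30)
r.reach(*pose_st(17,-14,.085,0)); st()
p,q=pose_st(17,-14,.025,0)
print(r.move_straight(p,q,speed=.08,max_force=6)); st()
look('a1',ST[0],ST[1],hw=38)
E
```

```text
t 2.77 F [ 0.2 -0.5  0.5] T [-0.11  0.13  0.06] w 0.022 p [ 0.537  -0.0069  0.1785]
False
t 3.67 F [ 1.2 -0.6  0.1] T [-0.09  0.2  -0.03] w 0.0221 p [0.5624 0.0064 0.1261]
top origin 290 226
side origin 305 203
```

View pics/a1.png

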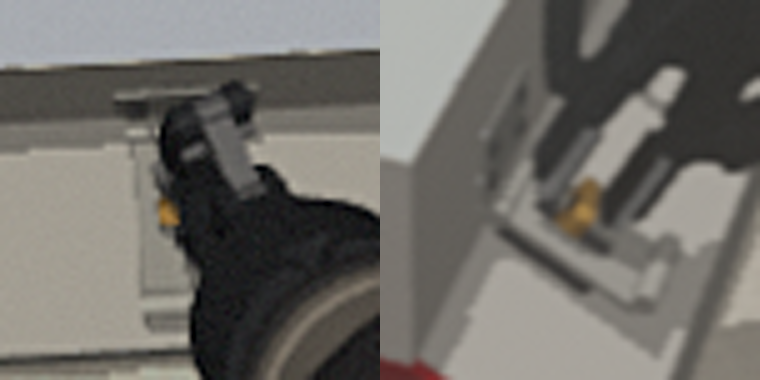

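The side crop shows the brass head between the two pads, near (575,205) in the composite. I'll go 3 mm deeper, close, and turn.

```bash
python3 - <<'E'
from h import *
r.move_straight(*pose_st(17,-14,.022,0),speed=.05,max_force=8)
command_gripper(.0,30); st()
for a in np.arange(9,-28,-9): 
    r.movej(r.solve_ik(*pose_st(a,-14,.022,0)))
st()
command_gripper(.022); r.move_straight(pose_st(-27,-14,.065,0)[0],speed=.15)
r.reach(*pose_st(-27,16,.065,0)); st()
print(r.move_straight(*pose_st(-27,16,.022,0),speed=.1,max_force=8)); st()
look('a2',ST[0],ST[1],hw=38)
E
```

```text
t 4.28 F [-8.6 -7.7  3.1] T [-1.03  1.4  -0.04] w 0.0069 p [0.562  0.0064 0.1226]
t 5.56 F [-14.6  -5.9   5.8] T [-0.68  1.8  -0.09] w 0.007 p [0.5577 0.0068 0.12  ]
t 8.04 F [ 1.   0.1 -1. ] T [0.18 0.15 0.02] w 0.0219 p [0.5481 0.0281 0.1616]
False
t 8.62 F [-0.1 -0.3 -0.3] T [0.15 0.14 0.05] w 0.0222 p [0.5645 0.0175 0.1235]
top origin 290 226
side origin 305 203
```

View pics/a2.png

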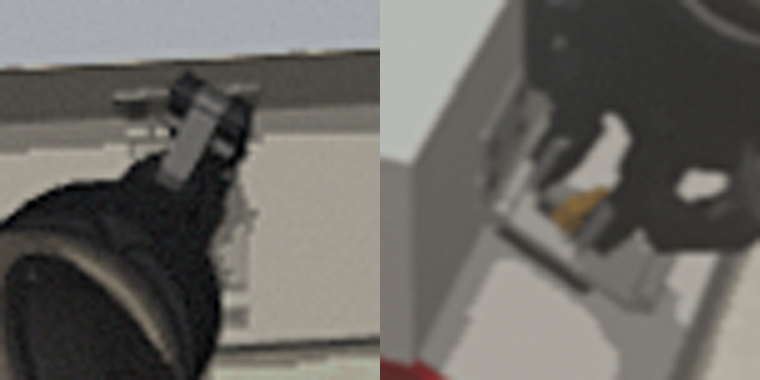

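The head has turned with the fingers and is between the pads again (composite 585,205). Finishing the turn to the stop.

```bash
python3 - <<'E'
from h import *
command_gripper(.0,30); st()
for a in (-40,-53,-66,-79,-86,-90,-93): 
    r.movej(r.solve_ik(*pose_st(a,16,.022,0))); s=st()
q=s['torque']
command_gripper(.024); r.move_straight(pose_st(-93,16,.07,0)[0],speed=.15)
# clear view: retreat away from chest
p,o=pose_st(-90,16,.07,0); r.reach(p+np.array([-.10,0,.06]),o); st()
look('a3',ST[0],ST[1],hw=38)
E
```

```text
t 8.99 F [-7.2  6.7  1.8] T [1.06 1.19 0.08] w 0.007 p [0.5627 0.0188 0.1233]
t 9.27 F [-6.4  6.5  2.5] T [1.11 1.07 0.11] w 0.007 p [0.5639 0.0179 0.124 ]
t 9.53 F [-5.4  5.6  1.9] T [1.02 0.93 0.11] w 0.0069 p [0.5648 0.0167 0.1245]
t 9.78 F [-4.7  4.7  1.6] T [0.84 0.9  0.03] w 0.0069 p [0.5655 0.0154 0.1249]
t 10.03 F [-3.7  3.2  0.4] T [0.62 0.79 0.  ] w 0.0066 p [0.5659 0.0139 0.1251]
t 10.28 F [-4.3  1.7  0.2] T [ 0.27  0.81 -0.06] w 0.0071 p [0.566  0.0132 0.1251]
t 10.53 F [-5.3  1.4  2.1] T [0.18 0.91 0.12] w 0.0069 p [0.566  0.0127 0.1252]
t 10.78 F [-5.4  2.1  2.2] T [0.   0.92 0.59] w 0.0069 p [0.566  0.0125 0.1252]
t 12.09 F [ 0.5 -0.6 -1.2] T [-0.03  0.11 -0.01] w 0.0239 p [0.4558 0.0121 0.2317]
top origin 290 226
side origin 305 203
```

View pics/a3.png

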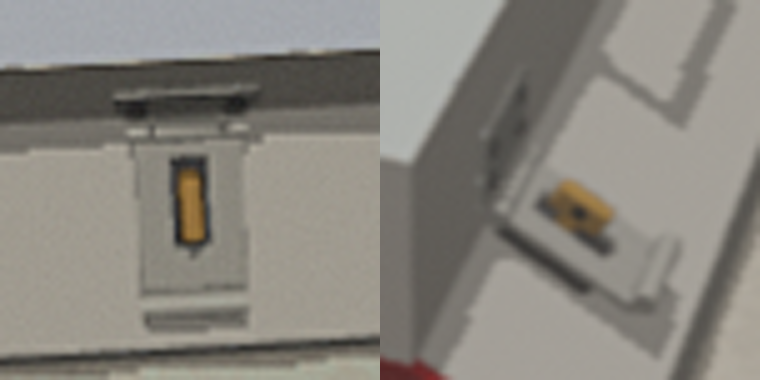

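The brass head is now in line with the slot (composite 190,205), and the torque rose at the stop. Next, grip the curl by its ends and swing the hasp.

```bash
cat >> h.py <<'E'
P=-75
def pose_h(th,back=.013): return c2w(curl(th)-back*tdir(P)), qx(P,'-y')
E
python3 - <<'E'
from h import *
command_gripper(.056,25)
r.reach(*pose_h(0,.06)); st()
print(r.move_straight(*pose_h(0),speed=.08,max_force=8)); st()
command_gripper(0,25); s=st()
if s['grip_width']>.034:
    for th in np.arange(.15,1.81,.15):
        r.movej(r.solve_ik(*pose_h(th))); s=st()
        if np.linalg.norm(s['contact_force'])>35: print('stop',th); break
look('b1',ST[0],ST[1],hw=50,f=4)
E
```

```text
t 13.13 F [ 0.  -0.3 -0.3] T [-0.04  0.11  0.05] w 0.0563 p [0.5215 0.0119 0.1377]
False
t 13.88 F [0.2 0.5 0.5] T [-0.03  0.07 -0.02] w 0.0559 p [0.5342 0.0119 0.0927]
t 14.17 F [-1.1  1.4  3.9] T [0.39 0.17 0.12] w 0.0373 p [0.5343 0.0121 0.093 ]
t 14.42 F [ 1.6  2.9 -0.8] T [0.38 0.06 0.18] w 0.037 p [0.5308 0.012  0.1016]
t 14.67 F [ 1.   2.3 -1.2] T [0.41 0.25 0.21] w 0.0372 p [0.5285 0.012  0.1106]
t 14.92 F [-1.3  2.5 -1.8] T [0.37 0.55 0.11] w 0.0372 p [0.5277 0.012  0.12  ]
t 15.17 F [-4.4  2.1 -0.6] T [0.29 0.91 0.06] w 0.0367 p [0.5283 0.012  0.1296]
t 15.42 F [-6.5  2.2 -0.2] T [0.31 1.04 0.09] w 0.037 p [0.5307 0.012  0.1391]
t 15.67 F [-6.6  1.7  1.1] T [0.28 1.15 0.03] w 0.037 p [0.5345 0.0121 0.1482]
t 15.92 F [-8.2  2.1  2. ] T [0.42 1.24 0.13] w 0.037 p [0.5398 0.0122 0.1569]
t 16.17 F [-7.1  3.1  4.2] T [0.39 1.24 0.05] w 0.0369 p [0.5463 0.0123 0.1646]
t 16.42 F [-6.4  3.6  5. ] T [0.55 0.92 0.12] w 0.0371 p [0.5541 0.0124 0.1713]
t 16.67 F [-4.5  3.9  4.6] T [0.58 0.83 0.08] w 0.0367 p [0.5626 0.0125 0.1767]
t 16.92 F [-3.2  3.3  4. ] T [0.65 0.6  0.11] w 0.0372 p [0.5717 0.0127 0.1809]
t 17.17 F [-3.1  3.8  4.1] T [0.7  0.49 0.16] w 0.037 p [0.5811 0.0128 0.1835]
top origin 278 214
side origin 293 191
```

View pics/b1.png

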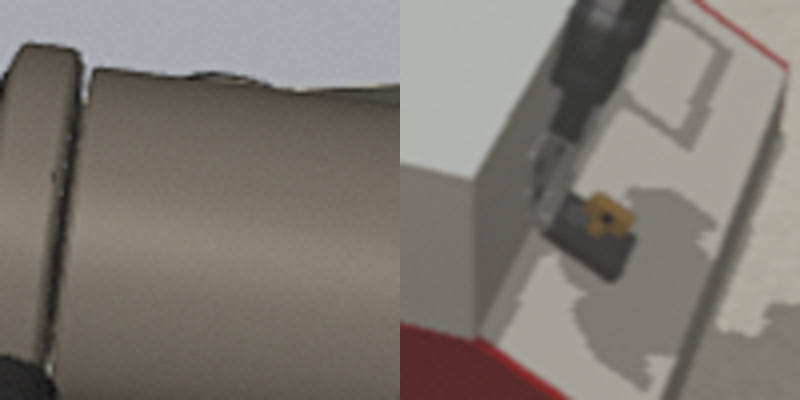

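The side view shows the hasp swung up in the fingers and clear of the staple. I'll release it, back off, and push it home to its stop with closed fingers.

```bash
python3 - <<'E'
from h import *
o=qx(P,'-y'); y=ST[1]
command_gripper(.056)
r.move_straight(c2w(curl(1.8)-.055*tdir(P)),speed=.15)
r.move_straight(c2w([-.115,y,.215]),o,speed=.2)
command_gripper(0)
r.move_straight(c2w([-.105,y,.175]),o,speed=.2); st()
print(r.move_straight(c2w([-.048,y,.175]),o,speed=.05,max_force=15)); s=st(); print(w2c(s['eef_pos']))
r.move_straight(c2w([-.115,y,.185]),o,speed=.2)
r.reach(c2w([-.16,y,.26]),o); st()
look('b2',ST[0],ST[1],hw=50,f=4)
E
```

```text
t 19.35 F [-0.9  0.4  0.3] T [ 0.02  0.1  -0.02] w 0.0002 p [0.5295 0.0119 0.1747]
True
t 20.23 F [-2.3 -0.1  1.6] T [-0.05  0.42  0.01] w -0.0001 p [0.5747 0.0125 0.1737]
[-0.06012899  0.06412093  0.17369257]
t 21.1 F [-0.4  0.2 -0.7] T [ 0.04  0.1  -0.  ] w -0.0004 p [0.4759 0.0112 0.261 ]
top origin 278 214
side origin 293 191
```

View pics/b2.png

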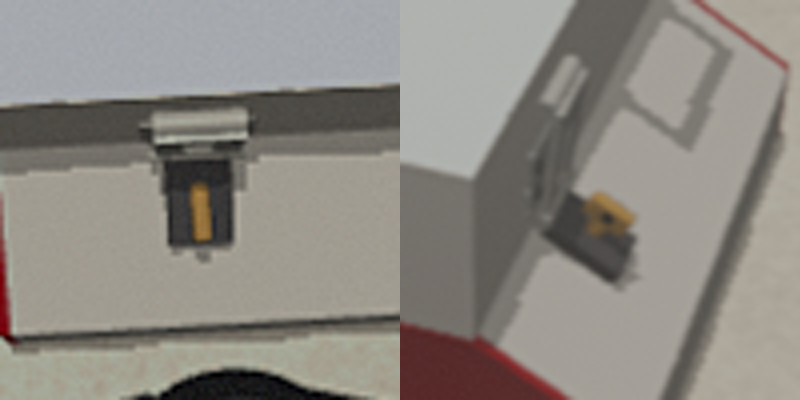

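The hasp now stands up against the lid front with its curl on top (top crop 200,125), and the 15 N push confirmed the stop. Next is the handle.

```bash
cat >> h.py <<'E'
def pose_l(t,back=.012,p0=-50):
    p=p0-np.degrees(t); return c2w(bar(t)-back*tdir(p)), qx(p,'-x')
E
python3 - <<'E'
from h import *
print([r.solve_ik(*pose_l(t)) is not None for t in np.arange(0,.96,.1)], np.round(r.solve_ik(*pose_l(0,.08)),2))
command_gripper(.022,60)
r.reach(*pose_l(0,.08)); st()
print(r.move_straight(*pose_l(0),speed=.08,max_force=8)); st()
look('c1',-.066,-.085,hw=50,f=4)
E
```

```text
[True, True, True, True, True, True, True, True, True, True] [-0.61  0.15  2.06  0.89  0.5   1.82]
t 22.35 F [-0.4  0.7 -0.6] T [0.01 0.28 0.01] w 0.0222 p [ 0.5189 -0.1367  0.2394]
False
t 23.35 F [ 1.  -0.3  0.3] T [0.03 0.3  0.01] w 0.022 p [ 0.5626 -0.1366  0.1875]
top origin 363 213
side origin 316 149
```

View pics/c1.png

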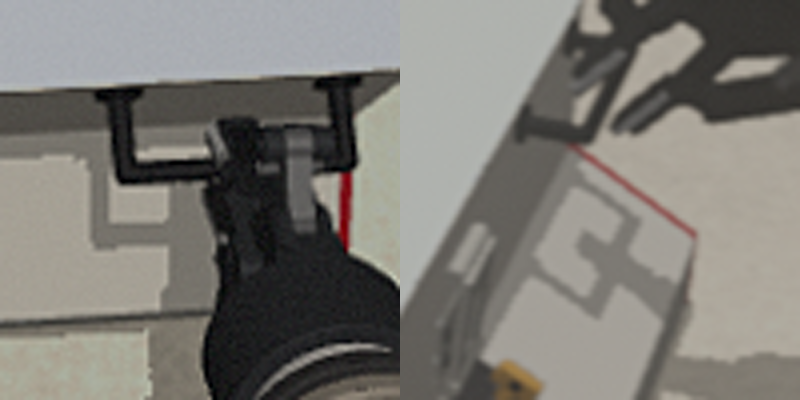

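The bar lies between the two fingers (side crop 610,100), and the hasp stays up. Gripping and raising.

```bash
python3 - <<'E'
from h import *
command_gripper(0,60); s=st()
if .006<s['grip_width']<.013:
    for t in list(np.arange(.08,.89,.08))+[.9,.915,.93]:
        r.movej(r.solve_ik(*pose_l(t))); s=st()
        if np.linalg.norm(s['contact_force'])>45: print('stop',t); break
look('c2',.06,-.05,hw=100,f=4,views=('side',))
E
```

```text
t 23.73 F [3.7 1.7 6.2] T [ 0.27 -0.79  0.26] w 0.0075 p [ 0.5637 -0.1369  0.189 ]
t 24.21 F [ 5.  -1.2 -5.5] T [-0.18  0.12  0.03] w 0.007 p [ 0.5703 -0.1367  0.2006]
t 24.57 F [ 2.5 -1.  -1.3] T [-0.13  0.16  0.03] w 0.0076 p [ 0.5795 -0.1366  0.2145]
t 24.86 F [-0.4  0.3  2.5] T [-0.04  0.15  0.09] w 0.0074 p [ 0.5899 -0.1364  0.2276]
t 25.12 F [-2.5 -1.6  3.1] T [-0.2   0.45  0.05] w 0.0077 p [ 0.6002 -0.1362  0.2388]
t 25.38 F [-6.  -0.7  4. ] T [-0.1   0.85  0.14] w 0.0075 p [ 0.6121 -0.136   0.2498]
t 25.65 F [-8.3 -0.1  6.5] T [-0.06  1.19  0.08] w 0.0074 p [ 0.6249 -0.1357  0.2599]
t 25.92 F [-8.  -0.1  7.9] T [-0.05  1.28  0.1 ] w 0.0073 p [ 0.6384 -0.1355  0.2688]
t 26.18 F [-9.7  0.2  8.6] T [0.07 1.42 0.11] w 0.0069 p [ 0.6526 -0.1352  0.2767]
t 26.46 F [-7.9  1.1 10.2] T [0.14 1.38 0.08] w 0.0077 p [ 0.6676 -0.1349  0.2836]
t 26.74 F [-7.   2.2 10.7] T [0.21 1.32 0.02] w 0.0075 p [ 0.683  -0.1347  0.2891]
t 27.06 F [-6.6  2.7 11.5] T [ 0.27  1.21 -0.02] w 0.0078 p [ 0.6988 -0.1344  0.2935]
t 27.31 F [-5.2  3.1  9.8] T [ 0.32  1.27 -0.  ] w 0.0074 p [ 0.7023 -0.1343  0.2942]
t 27.56 F [-7.2  3.   9.6] T [0.42 1.33 0.01] w 0.0072 p [ 0.7052 -0.1343  0.2948]
t 27.81 F [-19.6   3.    7.7] T [ 0.46  3.23 -0.04] w 0.0072 p [ 0.706  -0.1343  0.2948]
side origin 205 96
```

View pics/c2.png

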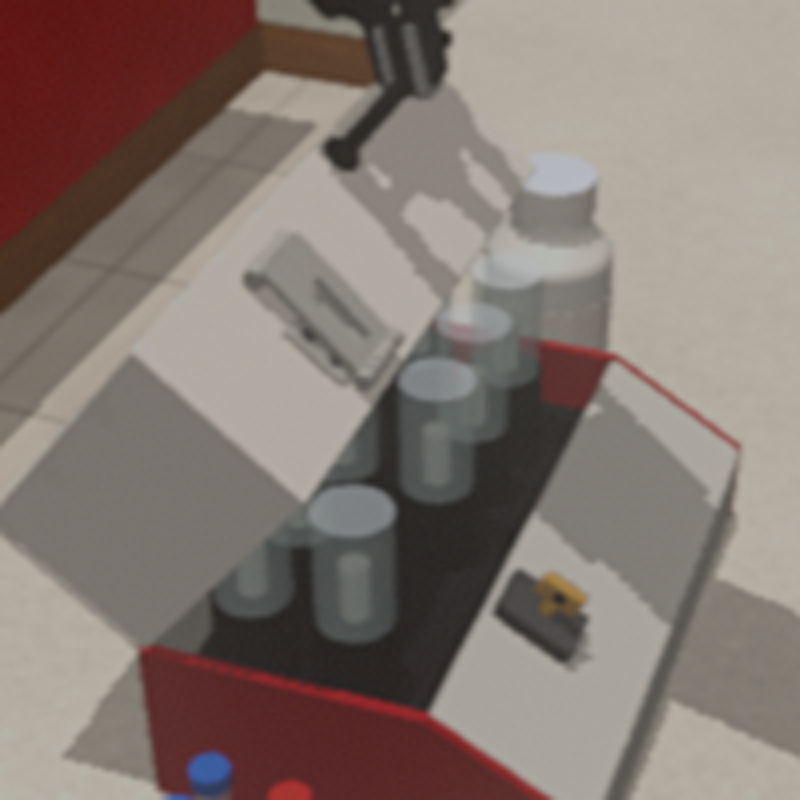

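The lid is open with the hasp up on it, and the force jump marks the stop. I'll press a touch more, release, retreat, and measure the lid and bystanders.

```bash
python3 - <<'E'
from h import *
r.movej(r.solve_ik(*pose_l(.94))); st()
r.movej(r.solve_ik(*pose_l(.925)))
command_gripper(.03); st()
r.move_straight(pose_l(.925,.09)[0],speed=.15); st()
o=qx(-90,'-x'); r.reach(c2w([-.2,-.09,.36]),o); r.hold(.5); st()
im,d=snap('side','f_side'); it,dt=snap('top','f_top')
# lid top plane from top camera: points that lie on the lid top in the opened pose
t=.9; Ry=Rot.from_euler('y',t).as_matrix()
g=np.array([LH+np.array([0,.085,0])+Ry@np.array([x,y,.0945]) for x in np.linspace(-.12,-.02,8) for y in np.linspace(-.12,.12,8)])
uv=proj('top',[c2w(k) for k in g]).round().astype(int); ok=(uv[:,1]>0)&(uv[:,1]<480); uv=uv[ok]
X=world('top',uv,dt[uv[:,1],uv[:,0]]); X=np.array([w2c(k) for k in X[dt[uv[:,1],uv[:,0]]>0]])
c=np.median(X,0); nn=np.linalg.svd(X-X.mean(0))[2][2]; nn*=np.sign(nn[2]); res=(X-X.mean(0))@nn
print('lid angle',np.arctan2(nn[0],nn[2]),'resid',res.std(),'ny',nn[1])
# bystander change
a=cv2.imread('pics/top0.png').astype(int); b=it[:,:,::-1].astype(int)
D=np.abs(a-b).max(2)
for nme,(x0,x1,y0,y1) in dict(rack=(190,262,200,255),lock=(220,265,268,310),bottle=(470,522,178,235)).items(): print(nme,(D[y0:y1,x0:x1]>50).mean())
cv2.imwrite('pics/fin.png',np.hstack([it[90:330,160:560,::-1],im[80:320,180:580,::-1]]))
E
```

```text
t 28.11 F [-27.7   3.5   6.6] T [ 0.58  4.51 -0.08] w 0.0072 p [ 0.7063 -0.1343  0.2947]
t 28.71 F [ 0.1  0.9 -0.1] T [-0.03 -0.05  0.01] w 0.03 p [ 0.7075 -0.1353  0.293 ]Traceback (most recent call last):
  File "<stdin>", line 5, in <module>
workcell.PlanningError: the arm cannot follow that straight line within its joint ranges
```

```bash
cat > fin.py <<'E'
from h import *
for b in (.07,.06,.05,.042):
    try: r.move_straight(pose_l(.925,b)[0],speed=.12); print('back',b); break
    except r.PlanningError: pass
else: raise SystemExit('no retreat')
st()
o=qx(-90,'-x'); p=w2c(r.read_state()['eef_pos'])
r.reach(c2w(p+[-.03,0,.03]),o); r.reach(c2w([-.2,-.09,.36]),o); r.hold(.5); st()
im,d=snap('side','f_side'); it,dt=snap('top','f_top')
Ry=Rot.from_euler('y',.9).as_matrix()
g=np.array([LH+np.array([0,.085,0])+Ry@np.array([x,y,.0945]) for x in np.linspace(-.12,-.02,8) for y in np.linspace(-.12,.12,8)])
uv=proj('side',[c2w(k) for k in g]).round().astype(int)
X=np.array([w2c(k) for k in world('side',uv,d[uv[:,1],uv[:,0]])])
print('err to lid top model mm', np.round(1e3*np.median((X-g)@Ry[:,2]),1))
f=np.array([LH+np.array([0,.085,0])+Ry@np.array([-.137,y,z]) for z in np.linspace(.02,.085,8) for y in np.linspace(.09,.14,8)])
uv=proj('side',[c2w(k) for k in f]).round().astype(int)
X=np.array([w2c(k) for k in world('side',uv,d[uv[:,1],uv[:,0]])]); X=X[np.linalg.norm(X-f,axis=1)<.02]
nn=np.linalg.svd(X-X.mean(0))[2][2]; nn*=-np.sign(nn[0]); print(len(X),'front normal',nn,'lid angle',np.arctan2(nn[2],-nn[0]))
a=cv2.imread('pics/top0.png').astype(int); D=np.abs(a-it[:,:,::-1]).max(2)
for nme,(x0,x1,y0,y1) in dict(rack=(190,262,200,255),lock=(220,265,268,310),bottle=(470,522,178,235)).items(): print(nme,(D[y0:y1,x0:x1]>50).mean())
cv2.imwrite('pics/fin.png',np.hstack([it[90:330,160:560,::-1],im[80:320,180:580,::-1]]))
E
python3 fin.py
```

```text
back 0.06
t 29.31 F [ 1.  -0.6 -0.2] T [ 0.   -0.07  0.03] w 0.0298 p [ 0.7182 -0.1353  0.3391]
t 31.43 F [-0.2 -1.3  0.2] T [ 0.04 -0.01  0.03] w 0.0301 p [ 0.4366 -0.143   0.3599]
err to lid top model mm -1.4
62 front normal [-0.62843591 -0.02097019  0.77757865] lid angle 0.891077800246729
rack 0.0
lock 0.0
bottle 0.0
```

View pics/fin.png

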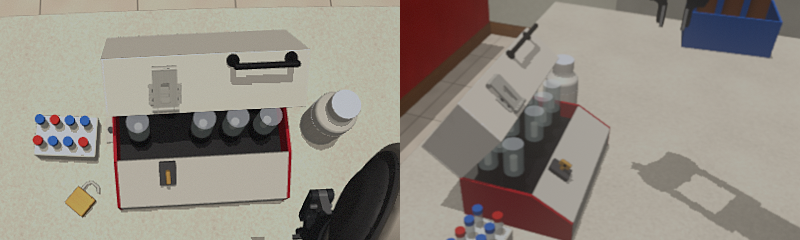

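The lid stands open at about 0.89 rad, which matches the stop within measuring error. The hasp lies flat up on the lid front (165,85), the robot is clear, and the bystanders haven't moved. Handing in.

```bash
python3 -c "
from h import *
r.finish_job()"
```

```text
the job is handed in; nothing more can be done
```

The lamp chest is open and the job is handed in, at about 31.5 s of the 72 s allowed.

- **Staple:** I turned the head about 107° clockwise in two grips. The torque jumped at the stop, and the picture showed the head in line with the slot.
- **Hasp:** I lifted it by its curl, then pushed it home against the lid front until the push tripped the 15 N limit I had set. I did not measure its angle. In the last picture it still lies flat against the lid front.
- **Lid:** I raised it by the handle until the force rose sharply at the stop. After release it measured 0.891 rad against the 0.9 stop, within measuring error.
- **Bystanders and clearance:** The last top picture showed no change at the padlock, bottle or vial rack. The arm was clear, and the highest tool force I read was about 29 N.
- **Failed on the way:** The tool could not point square onto the sill (wrist range), so I tilted it and regrasped the head once. One retreat line from the handle was refused by the planner, and I used a shorter one.

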